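Push the row of make-up pots home and shut the gate

TASK

On the make-up counter, push the row of four square make-up pots along its aluminium rail, all together as one touching row, until the first pot is fully home against the black end stop. Then swing the orange gate all the way shut across the rail behind the last pot. Only push with the fingers: do not pick up or tip any pot, and leave the bottle, jar, brush and lipstick where they are.

Things in the scene. Friction and masses are not known exactly. Their poses are not given: they have to be found in the camera images.
- rail: Fixed straight aluminium channel, 360 mm long (its x from -195 to 165 mm), 51 mm wide, 45 mm inside; floor 4 mm thick, side walls only 12 mm high above the counter. Origin: on the counter under the channel's middle line, 150 mm from the face of the end stop. Its x axis runs along the channel TOWARDS the stop, y to the left of that, z up. Its -x end is open.
- stop_face (a point): Centre of the face of the black end stop (51 mm wide, 42 mm high) that the first pot must reach; at rail x = 150 mm, y = 0, 21 mm above the counter.
- pot1: Square make-up pot number 1 counted from the end stop (light beige lid). White body 42 x 42 x 34 mm high under a 39 mm square lid, 45 mm high in all; about 60 g, loose on the channel floor. Origin: centre of its underside; x axis along the rail to the stop. The four start touching, 45 to 110 mm short of the stop. When home its centre is 129 mm along the rail's x axis.
- pot2: Square make-up pot number 2 counted from the end stop (tan lid). White body 42 x 42 x 34 mm high under a 39 mm square lid, 45 mm high in all; about 60 g, loose on the channel floor. Origin: centre of its underside; x axis along the rail to the stop. The four start touching, 45 to 110 mm short of the stop. When home its centre is 87 mm along the rail's x axis.
- pot3: Square make-up pot number 3 counted from the end stop (dark brown lid). White body 42 x 42 x 34 mm high under a 39 mm square lid, 45 mm high in all; about 60 g, loose on the channel floor. Origin: centre of its underside; x axis along the rail to the stop. The four start touching, 45 to 110 mm short of the stop. When home its centre is 45 mm along the rail's x axis.
- pot4: Square make-up pot number 4 counted from the end stop (red lid, the last of the row). White body 42 x 42 x 34 mm high under a 39 mm square lid, 45 mm high in all; about 60 g, loose on the channel floor. Origin: centre of its underside; x axis along the rail to the stop. The four start touching, 45 to 110 mm short of the stop. When home its centre is 3 mm along the rail's x axis.
- gate (a joint): Angle (rad) of the orange gate arm, growing clockwise seen from above. 0 = wide open: the arm points back (away from the stop) and 0.5 rad outwards from the channel; 0.5 = parallel to the channel, pointing back; 2.07 = fully shut at its own stop, square across the channel. Starts between 0 and 0.4. Light friction hinge (under 1 N at the tip), stays where it is left.
- gate_pivot (a point): Axis of the upright pin (42 mm high) that the gate turns on, 26 mm above the counter, outside the channel on the rail's -y side: rail x = -28 mm, y = -50 mm. Shut, the gate's near face lies 7 mm behind a row that is fully home.
- gate_tip (a point): Centre of the rounded free end of the gate, 72 mm from the pin axis (the arm ends at 77 mm). The gate is a straight flat arm 6 mm thick and 22 mm high, 15 to 37 mm above the counter.
- amber_bottle: Bystander: amber bottle with black cap, 56 mm diameter, 150 mm high, beyond the end stop. Origin at the centre of its underside.
- powder_jar: Bystander: low clear jar with blue lid, 60 mm diameter, 55 mm high, on the rail's +y side. Origin at the centre of its underside.
- brush: Bystander: make-up brush 160 mm long, 22 mm wide, 14 mm high, black handle and brown head, lying on the rail's -y side near the stop end. Origin about its middle, on the counter; its x axis runs along it.
- lipstick: Bystander: black and red lipstick standing upright, 24 mm diameter, 60 mm high, on the rail's +y side. Origin at the centre of its underside.
Not all that is in view belongs to the job. What is shaped like the pot4 but green, turquoise or yellow is not meant.

How it is judged (in metres and radians):
On the way, in this order (a step that is already met when the one before it is completed fails the run):
1. the whole row is home against the end stop while the gate is still open (x of pot1 in the frame of rail above 0.1265 m and x of pot2 in the frame of rail above 0.083 m and x of pot3 in the frame of rail above 0.041 m and x of pot4 in the frame of rail above -0.001 m and z of each of pot1, pot2, pot3, pot4 in the frame of rail below 0.007 m and y of pot1 in the frame of rail between -0.004 and 0.004 m and y of pot2 in the frame of rail between -0.004 and 0.004 m and y of pot3 in the frame of rail between -0.004 and 0.004 m and y of pot4 in the frame of rail between -0.004 and 0.004 m and value of joint gate below 0.9 rad), for 0.2 s.
2. the gate is swung shut behind the row (x of pot1 in the frame of rail above 0.1265 m and x of pot2 in the frame of rail above 0.083 m and x of pot3 in the frame of rail above 0.041 m and x of pot4 in the frame of rail above -0.001 m and value of joint gate above 1.95 rad), for 0.2 s.
At the end, for the whole second after the job is handed in: The first pot is within 2.5 mm of the end stop and the other three within 4 mm of their places in the touching row, all flat in the channel and at rest; the gate is within 0.12 rad of fully shut (2.07) (all of step 2 and z of each of pot1, pot2, pot3, pot4 in the frame of rail below 0.007 m and y of pot1 in the frame of rail between -0.004 and 0.004 m and y of pot2 in the frame of rail between -0.004 and 0.004 m and y of pot3 in the frame of rail between -0.004 and 0.004 m and y of pot4 in the frame of rail between -0.004 and 0.004 m and linear speed of each of pot1, pot2, pot3, pot4 below 0.01 m/s).
It fails at once if a pot is lifted more than 8 mm off the channel floor (z of any of pot1, pot2, pot3, pot4 in the frame of rail above 0.012 m).
It fails at once if a pot is tipped by more than 0.3 rad (angle between any of pot1, pot2, pot3, pot4's own z axis and vertical above 0.3 rad).
It fails at once if the row comes apart: a gap of more than 10 mm between neighbours (distance between pot1 and pot2 above 0.052 m or distance between pot2 and pot3 above 0.052 m or distance between pot3 and pot4 above 0.052 m).
It fails at once if a bystander is moved more than 20 mm or knocked over (distance of any of amber_bottle, powder_jar, brush, lipstick from where it was at the start of the episode above 0.02 m or angle between any of amber_bottle, powder_jar, lipstick's own z axis and vertical above 0.5 rad).
It also fails if it takes over 48 s, if anything falls off the work surface, if the arm or the gripper's body presses on something with over 40 N, if the wrist force passes 120 N, or if a joint passes its speed limit or range.

ROBOT

A 6-joint arm with a two-finger parallel gripper is mounted at the origin on the work surface. World frame = base frame: x ahead of the robot, y to its left, z up, the work surface at z = 0. Lengths are in m, angles in degrees, forces in N, time in s.
With the tool pointing down it reaches from about 0.4 to 0.825 m from the base axis. Payload 7 kg.
Tool frame: the origin (TCP) lies on the front face of the gripper's body, between the roots of the fingers; the fingertips stand 66 mm ahead of it and the grasp point (between the pads) lies 47 mm ahead of it; z points along the fingers, y is the line along which they close (so a half turn about z gives the same grasp; the last joint's range is limited). The gripper opens to 88 mm and grips with 3 to 60 N. Pads are 19 mm wide; open, the fingers measure 130 mm over their backs; the gripper's body (78 mm by 193 mm) begins 47 mm behind the grasp point.
Start: joints at [-57.806, 20.546, 0.682, 0, -70.136, -16.507], TCP at [0.182, -0.65, 0.292] pointing down, gripper open.
Joint ranges: [-176.03, 176.03], [-82.01, 121.73], [-58.28, 71.71], [-173.87, 95.51], [-174.79, -0.11], [-173.66, 173.66]. Speed limits (degrees/s): [136.94, 136.94, 172.46, 180, 180, 180].

INTERFACE

Orientations are given as [roll, pitch, yaw] about the fixed x, y, z axes, in that order (R = Rz(yaw) Ry(pitch) Rx(roll)).
In Python, from plant import ctrl gives the robot as it stands.
- The arm moves only by the tool send_rows, never from a script. Its argument "deltas" is a list of rows, each a list of 2 entries, a list of its own where there are three numbers: the shift along the tool's x, y, z each as a share of 800 mm, from -1 to 1, then the turn about the tool's z as a share of 90 degrees, from -1 to 1. A call has exactly 5 rows; each row is the pose to reach, as a shift and turn from the pose commanded when the call began, along the tool's axes at that moment; what a row does not reach only later rows make up. A row lasts 1/12 s, in which the tool goes at most 41.7 mm and 7.16 degrees, less where a joint would pass 70% of its speed; a pose out of reach is approached as far as the arm can. A call with a number of a shift or a turn outside -1 to 1 is refused whole. A call with a gripper value outside its range is refused whole. "gripper" is the opening, from 0 (shut) to 1 (fully open), set as the call begins (left out, the last holds). The fingers move at their own pace and stop on an object; the grip force is fixed at half the most. Time passes only in rows, so rows that repeat a pose let the fingers close, or fill a call up. It gives the time, the measured TCP pose, the force, the opening and the grip force at its end, in the units of the state.
- ctrl.get_obs(): the state, without advancing time (a new reading comes with each control period).
- ctrl.snapshot(name): name is "scene" or "side" or "wrist"; returns a dict with "color" (480x640x3 uint8, red, green, blue), "vertical_fov" (degrees; the focal length in pixels is half the picture's height over the tangent of half this angle, whatever the lens; pixels are square), "cx", "cy" (the principal point, pixels), "k1" (the pictures are not rectified: a ray, as slopes to the right and down, at radius r is drawn at 1 + k1 r^2 times it, then the intrinsics apply), "rvec" (rotation vector, rad) and "tvec" (3), from world to camera coordinates, as OpenCV has them. Camera axes: x right, y down, z forward; pixel columns grow to the right and rows downward; lengths in m; the calibration is good to about 2 mm. A picture is of the moment at which its call begins. There is no depth.
- ctrl.close_job(): hands the job in; it is judged then, once.
Trained networks look in a picture, given as the dict that the camera call returned (one of the last four; its "shot" number tells which), for a name from the list of things; names that differ only in an ending like _2 or _b are one class to them, and where a whole thing is asked for, a point or a joint stands for the part that bears it (a point fixed in the world has none). Each returns a list of dicts, best first, with "conf" (0 to 1); they miss things now and then, are a little off and sometimes report something else, mostly with a low value. They report only what shows in the picture. A call takes as long as a camera call. They do not tell look-alikes from the thing itself.
- ctrl.boxes_of(picture, thing): "xy" ([column, row] as shares, 0 to 1, of the picture: columns of its width, rows of its height, amid what is visible of it).
- ctrl.cut_out(picture, thing): "pixels" (480x640 bool, what is visible of it) and "xy" ([column, row] as shares, 0 to 1, of the picture: columns of its width, rows of its height, amid what is visible of it).
The state is a dict: "clock": time; "joint_pos": joint angles; "qvel": joint speeds; "tau": joint torques, N m; "tool_pos": TCP position; "orientation": TCP orientation; "force": force on the tool from outside, world axes, zero at the start; "moment": the same for the moment, N m; "opening": finger opening in m; "gripper_force": force on a finger pad.
Only numpy, scipy, OpenCV 4.12 (cv2) and the standard library are available. Lean on these libraries where they do the work, as an engineer would, in place of code of your own. Each camera call takes 0.05 s, during which the arm holds its last target. There are 200 camera calls.

## Working session

There is one attempt and no reset: what is moved stays moved. The work goes in short steps, Python scripts to look and compute and a tool call to move; the robot and the scene stay as the last step left them, time stands still between calls to the robot, and variables do not carry over. Pictures are saved under pics/ and viewed, at most 10 in all, crops included, and the job is handed in when it is done.

Besides the shell and the picture viewer there is one more tool, called by a JSON object that holds its "name" and its "arguments". send_rows: Moves the arm, as the interface text tells. Shift numbers are shares of 800 mm and turn numbers shares of 90 degrees, none past 1 either way. Its arguments: {"type":"object","properties":{"deltas":{"type":"array","items":{"type":"array"}},"gripper":{"type":"number"}},"required":["deltas"]}

```bash
mkdir -p pics; cat > h.py <<'E'
import numpy as np, cv2
from plant import ctrl
def K(p):
    f=240/np.tan(np.radians(p["vertical_fov"])/2)
    return f
def pix2world(p,u,v,z):
    f=K(p); d=np.array([(u-p["cx"])/f,(v-p["cy"])/f]); x=d.copy()
    for _ in range(30): x=d/(1+p["k1"]*(x@x))
    R=cv2.Rodrigues(np.array(p["rvec"],float))[0]; t=np.array(p["tvec"],float).ravel()
    c=-R.T@t; r=R.T@np.array([x[0],x[1],1]); return c+r*(z-c[2])/r[2]
def proj(p,X):
    f=K(p);R=cv2.Rodrigues(np.array(p["rvec"],float))[0]
    c=R@np.array(X,float)+np.array(p["tvec"],float).ravel(); x=c[:2]/c[2]; x=x*(1+p["k1"]*(x@x))
    return x*f+[p["cx"],p["cy"]]
def save(p,n): cv2.imwrite("pics/"+n,p["color"][:,:,::-1])
E
python3 - <<'E'
from h import *
print(ctrl.get_obs())
for n in("scene","side"):
    p=ctrl.snapshot(n); save(p,n+"0.png"); print(n,p["vertical_fov"],p["k1"],p["tvec"])
    for t,z in(("pot1",.045),("pot2",.045),("pot3",.045),("pot4",.045),("gate",.037),("rail",.01),("stop_face",.04),("amber_bottle",.075),("powder_jar",.05),("brush",.01),("lipstick",.03)):
        for b in ctrl.boxes_of(p,t)[:3]:
            u,v=b["xy"][0]*640,b["xy"][1]*480
            print(t,round(b["conf"],2),round(u),round(v),pix2world(p,u,v,z).round(3))
E
```

```text
{'clock': 0.0, 'joint_pos': array([-5.78064304e+01,  2.05897672e+01,  6.33110400e-01, -2.01723796e-02,
       -7.01362137e+01, -1.65070239e+01]), 'qvel': array([-0.05499869,  0.00932772,  0.08375613,  0.03716248, -0.02046886,
       -0.09082873]), 'tau': array([-8.37750595e-04, -5.82717562e+01,  2.93049717e+01,  6.99720427e+00,
        6.77498057e-03, -1.20564591e-04]), 'tool_pos': array([ 0.18237877, -0.64948807,  0.29123623]), 'orientation': array([ 1.79905569e+02, -8.20830623e-03, -1.64320317e+02]), 'force': array([ 0.28968236, -0.0078074 , -0.09064249]), 'moment': array([ 0.00853046,  0.01585451, -0.0443241 ]), 'gripper_force': 0.0, 'opening': 0.08771106779454886}
scene 54.73270185487914 -0.009394469269371973 [-0.19620391 -0.23337579  1.35830378]
pot1 0.86 327 254 [0.567 0.047 0.045]
pot1 0.79 261 254 [ 0.536 -0.073  0.045]
pot1 0.72 217 229 [ 0.419 -0.146  0.045]
pot2 0.86 327 254 [0.567 0.047 0.045]
pot2 0.79 261 254 [ 0.536 -0.073  0.045]
pot2 0.72 217 229 [ 0.419 -0.146  0.045]
pot3 0.86 327 254 [0.567 0.047 0.045]
pot3 0.79 261 254 [ 0.536 -0.073  0.045]
pot3 0.72 217 229 [ 
[... 1080 characters left out ...]
.77 278 189 [ 0.666 -0.048  0.045]
pot4 0.89 321 247 [0.532 0.059 0.045]
pot4 0.87 351 216 [ 0.51  -0.035  0.045]
pot4 0.77 278 189 [ 0.666 -0.048  0.045]
gate 0.78 334 198 [ 0.56  -0.074  0.037]
gate 0.41 332 264 [0.501 0.08  0.037]
gate 0.33 321 249 [0.533 0.056 0.037]
rail 0.78 329 265 [0.514 0.063 0.01 ]
rail 0.71 252 325 [0.58  0.226 0.01 ]
stop_face 0.75 330 264 [0.504 0.084 0.04 ]
stop_face 0.24 332 193 [ 0.568 -0.082  0.04 ]
amber_bottle 0.89 251 326 [0.554 0.265 0.075]
amber_bottle 0.18 353 289 [0.442 0.144 0.075]
powder_jar 0.86 353 288 [0.449 0.126 0.05 ]
powder_jar 0.32 332 260 [0.501 0.082 0.05 ]
brush 0.58 227 263 [0.682 0.128 0.01 ]
lipstick 0.83 402 229 [ 0.418 -0.051  0.03 ]
```

View pics/scene0.png

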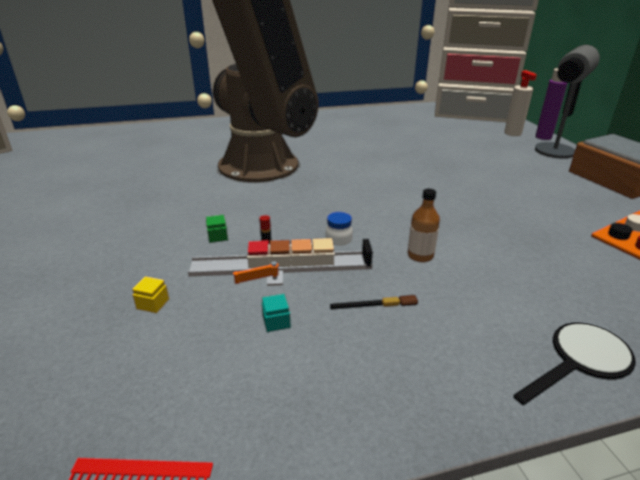

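View pics/side0.png

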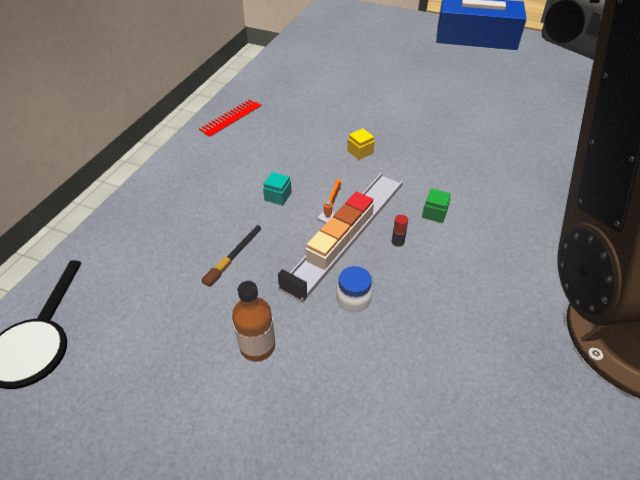

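The scene view shows the rail from about (190,267) to (370,262), with the stop at (367,253) and the red pot4 at (258,247). The gate is at (256,272) and open. The side view shows the red pot at (360,203), the stop at (293,285) and the lipstick at (401,229). I'll enlarge both crops for corner picking.

```bash
python3 - <<'E'
import cv2,numpy as np
a=cv2.imread("pics/scene0.png")[222:297,180:380]; b=cv2.imread("pics/side0.png")[165:305,260:420]
cv2.imwrite("pics/c1.png",cv2.resize(a,None,fx=4,fy=4,interpolation=cv2.INTER_CUBIC))
cv2.imwrite("pics/c2.png",cv2.resize(b,None,fx=4,fy=4,interpolation=cv2.INTER_CUBIC))
E
```

```text
(no output)
```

View pics/c1.png

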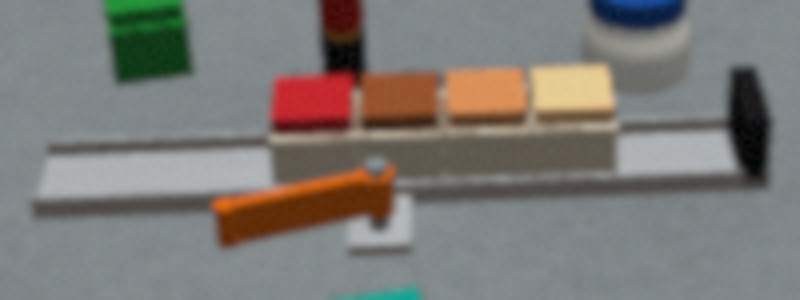

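View pics/c2.png

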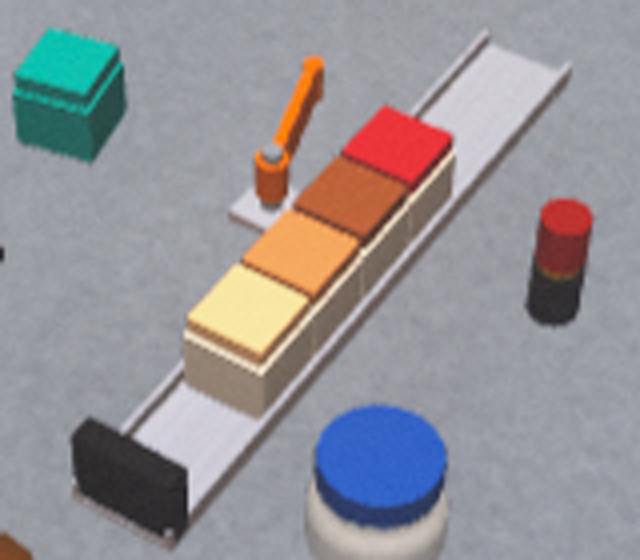

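```bash
cat > fit.py <<'E'
from h import *
from scipy.optimize import least_squares
ps={n:ctrl.snapshot(n) for n in("scene","side")}
rail=[("scene",-195,-25.5,12,37,203),("scene",-195,25.5,12,52,147),("scene",165,-25.5,0,768,187),
("side",-195,-25.5,12,489,32),("side",-195,25.5,12,571,67),("side",165,25.5,0,173,548),("side",165,-25.5,0,75,492),("scene",-28,-50,45,376,160),("side",-28,-50,45,270,150)]
row=[("side",-19.5,-19.5,388,105),("side",-19.5,19.5,453,137),("side",145.5,19.5,263,353),("side",145.5,-19.5,188,320),
("scene",-19.5,19.5,276,78),("scene",-19.5,-19.5,272,122),("scene",145.5,19.5,612,66),("scene",145.5,-19.5,615,113)]
o={"scene":(180,222),"side":(260,165)}
def W(q,x,y,z):
    c,s=np.cos(q[2]),np.sin(q[2]); return [q[0]+c*x-s*y,q[1]+s*x+c*y,z]
def res(q):
    r=[]
    for n,x,y,z,u,v in rail: r.append(proj(ps[n],W(q,x/1e3,y/1e3,z/1e3))-[o[n][0]+u/4,o[n][1]+v/4])
    for n,x,y,u,v in row: r.append(proj(ps[n],W(q,x/1e3+q[3],y/1e3,.049))-[o[n][0]+u/4,o[n][1]+v/4])
    a=np.pi+.5-q[4]  # arm direction: 0.5 -> pointing -x ; clockwise growth
    for n,u,v in(("scene",214,205),("side",314,62)):
        a=np.pi-(q[4]-.5); r.append(proj(ps[n],W(q,-.028+.077*np.cos(a),-.05+.077*np.sin(a),.037))-[o[n][0]+u/4,o[n][1]+v/4])
    return np.concatenate(r)
f=least_squares(res,[.54,-.01,1.4,-.07,.2],loss="soft_l1")
q=f.x; print(q,np.degrees(q[2])); print(f.fun.reshape(-1,2).round(1).tolist())
for nm,X in(("pot4",(q[3],0)),("pot4 back",(q[3]-.021,0)),("home back",(-.018,0)),("pivot",(-.028,-.05)),("stop",(.15,0)),("open end",(-.195,0))): print(nm,np.round(W(q,*X,0),4))
np.save("q.npy",q)
for n,t,z in(("side","lipstick",.03),("side","powder_jar",.04)):
    b=ctrl.boxes_of(ps[n],t)[0]; w=pix2world(ps[n],b["xy"][0]*640,b["xy"][1]*480,z); d=w[:2]-q[:2]; c,s=np.cos(q[2]),np.sin(q[2]); print(t,c*d[0]+s*d[1],-s*d[0]+c*d[1])
E
python3 fit.py
```

```text
[ 0.520384   -0.0166783   1.38265774 -0.05824305  0.20281244] 79.22045277041899
[[-1.5, -1.6], [-1.1, -2.4], [0.6, -0.2], [-1.1, -0.8], [0.1, -0.8], [-0.6, 1.4], [-0.5, 2.0], [0.2, -1.2], [0.4, -1.2], [-1.4, -0.3], [0.2, -0.7], [-0.5, 0.2], [-0.7, -0.9], [0.1, -1.3], [-0.0, -1.5], [-0.9, -1.3], [0.3, -2.5], [0.2, -0.2], [0.1, -1.4]]
pot4 [ 0.5095 -0.0739  0.    ]
pot4 back [ 0.5056 -0.0945  0.    ]
home back [ 0.517  -0.0344  0.    ]
pivot [ 0.5643 -0.0535  0.    ]
stop [0.5484 0.1307 0.    ]
open end [ 0.4839 -0.2082  0.    ]
lipstick -0.04952351925450289 0.08744303275348939
powder_jar 0.11709251353536401 0.09491814242105502
```

```bash
cat > go.py <<'E'
# rail-frame targets (mm: x y ztip; turn so tool x = -rail x) -> shares
from h import *
import sys
from scipy.spatial.transform import Rotation as Ro
q=np.load("q.npy"); c,s=np.cos(q[2]),np.sin(q[2])
o=ctrl.get_obs(); p=np.array(o["tool_pos"]); R=Ro.from_euler("xyz",o["orientation"],degrees=True).as_matrix()
d=p[:2]-q[:2]; print("t",o["clock"],"tip rail mm",(1e3*np.array([c*d[0]+s*d[1],-s*d[0]+c*d[1],p[2]-.066])).round(1),"F",o["force"].round(1),"op",o["opening"])
dy=(np.degrees(q[2])-180-o["orientation"][2]+180)%360-180
print("turn share",round(-dy/90,3))
for a in sys.argv[1:]:
    x,y,z=[float(v)/1e3 for v in a.split(",")]
    w=np.array([q[0]+c*x-s*y,q[1]+s*x+c*y,z+.066]); print(a,(R.T@(w-p)/.8).round(4))
E
python3 go.py -150,0,110 -150,0,18
```

```text
t 1.4 tip rail mm [-685.2  213.5  226.2] F [ 0.5 -0.   0.9] op 0.08770228978016162
turn share -0.706
-150,0,110 [-0.5371  0.4799  0.1452]
-150,0,18 [-0.5371  0.4799  0.2602]
```

{"name": "send_rows", "arguments": {"deltas": [[[-0.537, 0.48, 0.145], -0.706], [[-0.537, 0.48, 0.145], -0.706], [[-0.537, 0.48, 0.145], -0.706], [[-0.537, 0.48, 0.145], -0.706], [[-0.537, 0.48, 0.145], -0.706]], "gripper": 0}}

```text
clock: 1.82
tool_pos: [0.2928, -0.4761, 0.2508]
orientation: [-180.0, -0.0, -128.2]
force: [1.3, 0.6, 0.1]
opening: 0.0596
gripper_force: 0.0
```

```bash
python3 go.py -150,0,110
```

```text
t 1.8167 tip rail mm [-493.9  137.6  184.8] F [1.3 0.6 0.1] op 0.05961074610158852
turn share -0.304
-150,0,110 [-0.4608  0.0451  0.0935]
```

{"name": "send_rows", "arguments": {"deltas": [[[-0.46, 0.045, 0.093], -0.304], [[-0.46, 0.045, 0.093], -0.304], [[-0.46, 0.045, 0.093], -0.304], [[-0.46, 0.045, 0.093], -0.304], [[-0.46, 0.045, 0.093], -0.304]]}}

```text
clock: 2.23
tool_pos: [0.4041, -0.3044, 0.2101]
orientation: [-179.9, -0.0, -100.8]
force: [0.7, -0.9, -0.4]
opening: 0.0267
gripper_force: 0.0
```

```bash
python3 go.py -150,0,110
```

```text
t 2.2333 tip rail mm [-304.4   60.4  144.1] F [ 0.7 -0.9 -0.4] op 0.026658356784577213
turn share 0.0
-150,0,110 [-0.193  -0.0756  0.0426]
```

{"name": "send_rows", "arguments": {"deltas": [[[-0.193, -0.076, 0.043], 0], [[-0.193, -0.076, 0.043], 0], [[-0.193, -0.076, 0.043], 0], [[-0.193, -0.076, 0.043], 0], [[-0.193, -0.076, 0.043], 0]]}}

```text
clock: 2.65
tool_pos: [0.4957, -0.1621, 0.1746]
orientation: [-180.0, 0.0, -100.9]
force: [-0.8, -0.1, 0.6]
opening: 0.0008
gripper_force: 0.0
```

```bash
python3 go.py -150,0,18; python3 - <<'E'
from h import *
p=ctrl.snapshot("wrist"); q=np.load("q.npy"); im=np.ascontiguousarray(p["color"][:,:,::-1]); c,s=np.cos(q[2]),np.sin(q[2])
def W(x,y,z): return [q[0]+c*x-s*y,q[1]+s*x+c*y,z]
for a,b in(((-.195,-.0255,.012),(.165,-.0255,.012)),((-.195,.0255,.012),(.165,.0255,.012)),((-.195,-.0255,.012),(-.195,.0255,.012)),((q[3]-.0195,-.0195,.049),(q[3]-.0195,.0195,.049)),((q[3]+.1455,-.0195,.049),(q[3]+.1455,.0195,.049)),((.15,-.0255,.042),(.15,.0255,.042))):
    u=[tuple(int(k) for k in np.clip(proj(p,W(*[a[i]+(b[i]-a[i])*t for i in range(3)])),-2000,2000)) for t in(0,1)]
    print(u); cv2.line(im,*u,(255,0,255),1)
cv2.imwrite("pics/w1.png",im)
E
```

```text
t 2.65 tip rail mm [-147.5   -3.   108.6] F [-0.8 -0.1  0.6] op 0.0008058828246230546
turn share -0.001
-150,0,18 [0.0032 0.0038 0.1133]
[(284, 175), (296, 550)]
[(360, 175), (348, 549)]
[(284, 175), (360, 175)]
[(294, 358), (352, 358)]
[(299, 532), (347, 532)]
[(294, 573), (351, 572)]
```

View pics/w1.png

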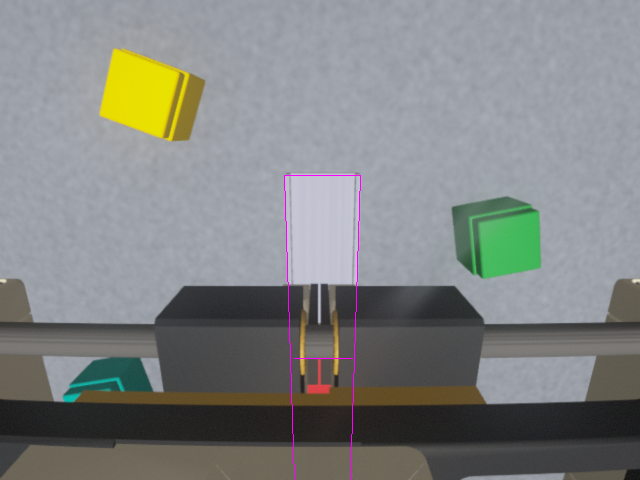

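The overlay of the fitted rail matches the channel, with its edges at columns 285 and 360 and its end at row 175. The fingers are centred on it, so I'll descend.

{"name": "send_rows", "arguments": {"deltas": [[[0.003, 0.003, 0.04], 0], [[0.003, 0.003, 0.08], 0], [[0.003, 0.003, 0.113], 0], [[0.003, 0.003, 0.113], 0], [[0.003, 0.003, 0.113], 0]]}}

```text
clock: 3.12
tool_pos: [0.489, -0.169, 0.0847]
orientation: [179.8, -0.1, -101.2]
force: [0.7, 0.2, 0.2]
opening: 0.0007
gripper_force: 0.0
```

```bash
python3 go.py -100,0,18 -27,0,18
```

```text
t 3.1167 tip rail mm [-155.5    2.3   18.7] F [0.7 0.2 0.2] op 0.0006762008183765578
turn share -0.004
-100,0,18 [-0.0694 -0.0024  0.0008]
-27,0,18 [-0.1607 -0.0018  0.0007]
```

{"name": "send_rows", "arguments": {"deltas": [[[-0.02, -0.002, 0], -0.004], [[-0.04, -0.002, 0], -0.004], [[-0.055, -0.002, 0], -0.004], [[-0.065, -0.002, 0], -0.004], [[-0.07, -0.002, 0], -0.004]]}}

```text
clock: 3.53
tool_pos: [0.5033, -0.1129, 0.0866]
orientation: [-179.9, 0.0, -100.7]
force: [-0.4, 0.2, -0.4]
opening: 0.0003
gripper_force: 0.0
```

{"name": "send_rows", "arguments": {"deltas": [[[-0.004, 0, 0], 0], [[-0.008, 0, 0], 0], [[-0.012, 0, 0], 0], [[-0.016, 0, 0], 0], [[-0.02, 0, 0], 0]]}}

```text
clock: 3.95
tool_pos: [0.5052, -0.0982, 0.0852]
orientation: [180.0, -0.0, -100.8]
force: [-0.8, -3.3, 1.8]
opening: 0.0002
gripper_force: 1.2
```

{"name": "send_rows", "arguments": {"deltas": [[[-0.004, 0, 0], 0], [[-0.008, 0, 0], 0], [[-0.012, 0, 0], 0], [[-0.016, 0, 0], 0], [[-0.02, 0, 0], 0]]}}

```text
clock: 4.37
tool_pos: [0.5083, -0.082, 0.0851]
orientation: [180.0, -0.0, -100.8]
force: [-0.8, -2.1, 1.3]
opening: 0.0004
gripper_force: 1.2
```

```bash
python3 go.py -27,0,18; python3 - <<'E'
from h import *
p=ctrl.snapshot("side"); cv2.imwrite("pics/s2.png",cv2.resize(p["color"][165:305,240:420,::-1],None,fx=4,fy=4,interpolation=cv2.INTER_CUBIC))
E
```

```text
t 4.3667 tip rail mm [-66.4  -0.4  19.1] F [-0.8 -2.1  1.3] op 0.00039669574285972623
turn share -0.0
-27,0,18 [-0.0492  0.0005  0.0014]
```

View pics/s2.png

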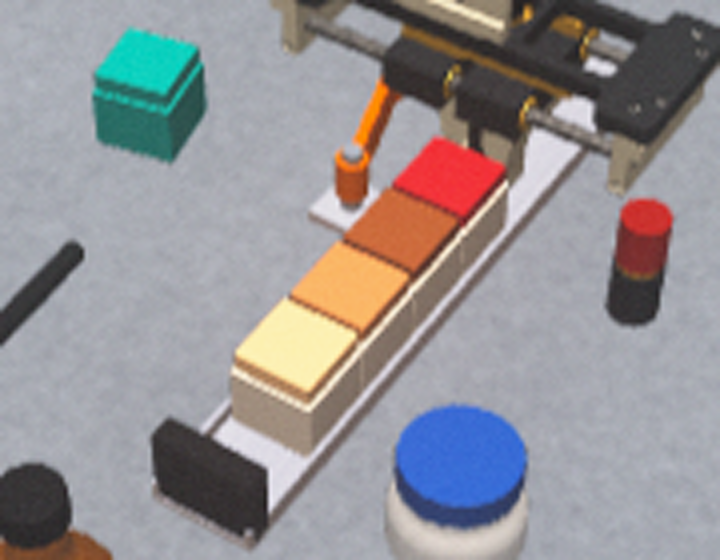

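The row is still touching, with the fingers behind the red pot and the gate open. I'll keep pushing.

{"name": "send_rows", "arguments": {"deltas": [[[-0.005, 0, 0], 0], [[-0.01, 0, 0], 0], [[-0.015, 0, 0], 0], [[-0.02, 0, 0], 0], [[-0.025, 0, 0], 0]]}}

```text
clock: 4.83
tool_pos: [0.5121, -0.0622, 0.0851]
orientation: [180.0, 0.0, -100.8]
force: [-0.4, -1.1, 0.7]
opening: 0.0005
gripper_force: 0.7
```

{"name": "send_rows", "arguments": {"deltas": [[[-0.004, 0, 0], 0], [[-0.008, 0, 0], 0], [[-0.012, 0, 0], 0], [[-0.015, 0, 0], 0], [[-0.018, 0, 0], 0]]}}

```text
clock: 5.25
tool_pos: [0.5148, -0.0482, 0.0851]
orientation: [180.0, 0.0, -100.8]
force: [-0.4, -0.6, -0.4]
opening: 0.0002
gripper_force: 0.5
```

```bash
python3 go.py -27,0,18
```

```text
t 5.25 tip rail mm [-32.   -0.4  19.1] F [-0.4 -0.6 -0.4] op 0.00020278817435745203
turn share -0.0
-27,0,18 [-0.0063  0.0005  0.0014]
```

Next come small steps until the force rises.

{"name": "send_rows", "arguments": {"deltas": [[[-0.002, 0, 0], 0], [[-0.004, 0, 0], 0], [[-0.006, 0, 0], 0], [[-0.007, 0, 0], 0], [[-0.008, 0, 0], 0]]}}

```text
clock: 5.67
tool_pos: [0.5141, -0.0455, 0.0851]
orientation: [179.8, -0.3, -100.8]
force: [0.0, -30.9, 4.0]
opening: 0.0004
gripper_force: 14.8
```

{"name": "send_rows", "arguments": {"deltas": [[[-0.001, 0, 0], 0], [[-0.002, 0, 0], 0], [[-0.002, 0, 0], 0], [[-0.002, 0, 0], 0], [[-0.002, 0, 0], 0]]}}

```text
clock: 6.08
tool_pos: [0.5141, -0.0454, 0.0851]
orientation: [179.8, -0.4, -100.8]
force: [0.6, -34.3, 4.5]
opening: 0.0004
gripper_force: 16.9
```

The row is home at 34 N. I'll back off along the rail and lift.

{"name": "send_rows", "arguments": {"deltas": [[[0.006, 0, 0], 0], [[0.015, 0, 0], 0], [[0.03, 0, 0], 0], [[0.05, 0, 0], 0], [[0.06, 0, 0], 0]]}}

```text
clock: 6.5
tool_pos: [0.5069, -0.0888, 0.0851]
orientation: [180.0, 0.0, -100.8]
force: [-0.0, -0.0, -0.1]
opening: 0.0007
gripper_force: 0.0
```

{"name": "send_rows", "arguments": {"deltas": [[[0.01, 0, -0.03], 0], [[0.01, 0, -0.06], 0], [[0.01, -0.03, -0.06], 0], [[0.01, -0.08, -0.06], 0], [[0.01, -0.12, -0.06], 0]]}}

```text
clock: 6.92
tool_pos: [0.6023, -0.114, 0.1346]
orientation: [-179.8, 0.1, -100.7]
force: [1.1, 0.5, -0.3]
opening: 0.0006
gripper_force: 0.0
```

```bash
python3 go.py -80,-105,65 -80,-105,20; python3 - <<'E'
from h import *
q=np.load("q.npy");c,s=np.cos(q[2]),np.sin(q[2])
im=[]
p=ctrl.snapshot("side"); im.append(p["color"][150:310,240:440,::-1])
cv2.imwrite("pics/s3.png",cv2.resize(im[0],None,fx=3.5,fy=3.5,interpolation=cv2.INTER_CUBIC))
E
```

```text
t 6.9167 tip rail mm [-80.3 -98.6  68.6] F [ 1.1  0.5 -0.3] op 0.0005780848757948585
turn share 0.0
-80,-105,65 [-0.0003 -0.008   0.0045]
-80,-105,20 [-0.0003 -0.0078  0.0608]
```

View pics/s3.png

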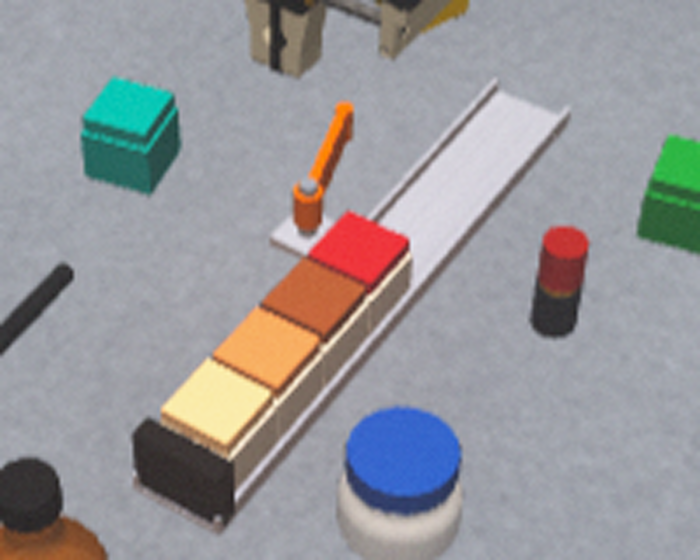

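The row is home against the stop, the gate is unmoved, and the fingers are clear on its outer side. I'll descend and compute the arc path.

{"name": "send_rows", "arguments": {"deltas": [[[0, -0.009, 0.0], 0], [[0, -0.009, 0.02], 0], [[0, -0.009, 0.04], 0], [[0, -0.009, 0.06], 0], [[0, -0.009, 0.06], 0]]}}

```text
clock: 7.38
tool_pos: [0.6046, -0.1149, 0.082]
orientation: [179.7, -0.0, -100.8]
force: [-0.0, 0.1, -0.1]
opening: 0.0
gripper_force: 0.0
```

```bash
python3 go.py $(python3 -c "
import numpy as np
for t in [.2,.35,.5,.65,.8,.95,1.1,1.25,1.4,1.55,1.7,1.85,2.0,2.07]:
    f=t-.5;n=np.array([np.sin(f),np.cos(f)]);u=np.array([-np.cos(f),np.sin(f)])
    c=np.array([-28,-50])+45*u-(3+10*abs(n[0])+15*n[1])*n;print('%.1f,%.1f,20'%tuple(c))")
```

```text
t 7.3833 tip rail mm [ -80.8 -101.1   16. ] F [-0.   0.1 -0.1] op 1.7210490205231475e-06
turn share -0.001
-65.0,-82.7,20 [-0.0197  0.023  -0.0049]
-69.6,-75.8,20 [-0.0139  0.0317 -0.0049]
-73.0,-68.0,20 [-0.0097  0.0414 -0.0048]
-75.4,-62.4,20 [-0.0067  0.0484 -0.0048]
-77.0,-56.1,20 [-0.0046  0.0563 -0.0047]
-77.6,-49.2,20 [-0.0039  0.0649 -0.0047]
-77.0,-41.9,20 [-0.0046  0.074  -0.0046]
-75.1,-34.5,20 [-0.007   0.0833 -0.0046]
-71.8,-27.3,20 [-0.0111  0.0923 -0.0045]
-67.0,-20.5,20 [-0.0171  0.1008 -0.0045]
-60.9,-14.5,20 [-0.0247  0.1083 -0.0045]
-53.5,-9.6,20 [-0.034   0.1144 -0.0044]
-45.2,-6.1,20 [-0.0443  0.1188 -0.0044]
-41.0,-5.0,20 [-0.0496  0.1202 -0.0044]
```

{"name": "send_rows", "arguments": {"deltas": [[[0.002, 0.012, -0.004], 0], [[0.003, 0.022, -0.004], 0], [[0.001, 0.032, -0.004], 0], [[-0.004, 0.041, -0.004], 0], [[-0.006, 0.048, -0.004], 0]]}}

```text
clock: 7.8
tool_pos: [0.5699, -0.1025, 0.0895]
orientation: [-179.9, 0.0, -100.8]
force: [1.0, 0.0, 0.1]
opening: 0.0005
gripper_force: 0.7
```

{"name": "send_rows", "arguments": {"deltas": [[[0.002, 0.008, 0], 0], [[0.003, 0.016, 0], 0], [[0.002, 0.025, 0], 0], [[0, 0.034, 0], 0], [[-0.004, 0.043, 0], 0]]}}

```text
clock: 8.22
tool_pos: [0.5363, -0.0934, 0.0883]
orientation: [180.0, -0.0, -100.8]
force: [2.1, -1.1, 0.3]
opening: 0.0004
gripper_force: 0.5
```

```bash
python3 go.py -67,-20.5,20 -60.9,-14.5,20 -53.5,-9.6,20 -45,-6,20 -41,-5,20; python3 - <<'E'
from h import *
p=ctrl.snapshot("side")
cv2.imwrite("pics/s4.png",cv2.resize(p["color"][150:310,240:440,::-1],None,fx=3.5,fy=3.5,interpolation=cv2.INTER_CUBIC))
E
```

```text
t 8.2167 tip rail mm [-72.4 -30.   22.3] F [ 2.1 -1.1  0.3] op 0.0004314358538627096
turn share -0.0
-67,-20.5,20 [-0.0067  0.0119  0.0029]
-60.9,-14.5,20 [-0.0143  0.0194  0.0029]
-53.5,-9.6,20 [-0.0236  0.0255  0.0029]
-45,-6,20 [-0.0342  0.03    0.0029]
-41,-5,20 [-0.0392  0.0313  0.0029]
```

View pics/s4.png

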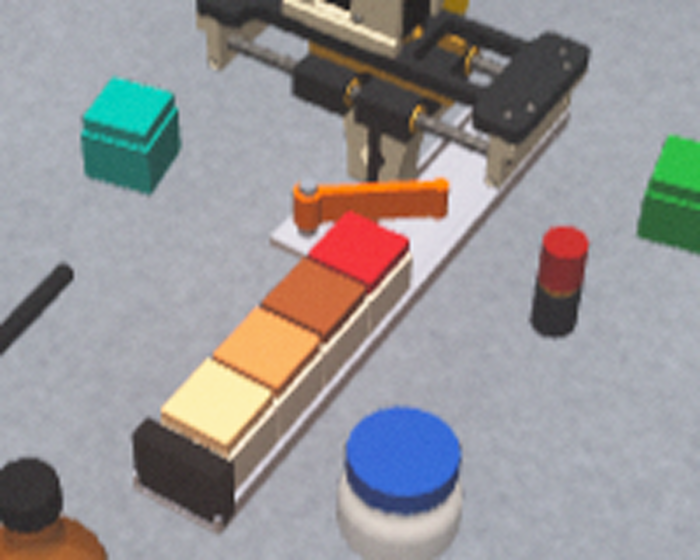

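The gate is following the fingers and is about two thirds shut. I'll finish the arc.

{"name": "send_rows", "arguments": {"deltas": [[[-0.004, 0.006, 0.0], 0], [[-0.007, 0.012, 0.0], 0], [[-0.011, 0.016, 0.0], 0], [[-0.015, 0.02, 0.0], 0], [[-0.019, 0.023, 0.0], 0]]}}

```text
clock: 8.68
tool_pos: [0.5216, -0.0747, 0.0883]
orientation: [180.0, -0.0, -100.8]
force: [0.4, -0.5, 0.6]
opening: 0.0003
gripper_force: 0.3
```

{"name": "send_rows", "arguments": {"deltas": [[[-0.005, 0.002, 0.0], 0], [[-0.009, 0.004, 0.0], 0], [[-0.013, 0.006, 0.0], 0], [[-0.016, 0.007, 0.0], 0], [[-0.018, 0.008, 0.0], 0]]}}

```text
clock: 9.1
tool_pos: [0.5185, -0.0598, 0.0884]
orientation: [-180.0, -0.0, -100.8]
force: [4.5, -14.3, -4.8]
opening: 0.0002
gripper_force: 6.7
```

```bash
python3 go.py -41,-5,20
```

```text
t 9.1 tip rail mm [-42.7  -6.2  22.4] F [  4.5 -14.3  -4.8] op 0.00017719615453662082
turn share 0.0
-41,-5,20 [-0.0021  0.0015  0.003 ]
```

{"name": "send_rows", "arguments": {"deltas": [[[-0.001, 0, 0], 0], [[-0.001, 0, 0], 0], [[-0.001, 0, 0], 0], [[-0.001, 0, 0], 0], [[-0.001, 0, 0], 0]]}}

```text
clock: 9.52
tool_pos: [0.5186, -0.0599, 0.0884]
orientation: [180.0, -0.1, -100.8]
force: [2.7, -9.1, 0.1]
opening: 0.0006
gripper_force: 4.1
```

{"name": "send_rows", "arguments": {"deltas": [[[0.006, 0, 0], 0], [[0.02, 0, 0], 0], [[0.04, 0, 0], 0], [[0.06, 0, 0], 0], [[0.06, 0, -0.03], 0]]}}

```text
clock: 9.93
tool_pos: [0.5058, -0.1083, 0.1088]
orientation: [179.5, -0.1, -100.9]
force: [0.3, -0.5, -0.1]
opening: 0.0002
gripper_force: 0.0
```

```bash
python3 - <<'E'
from h import *
p=ctrl.snapshot("side")
cv2.imwrite("pics/s5.png",cv2.resize(p["color"][150:310,240:440,::-1],None,fx=3.5,fy=3.5,interpolation=cv2.INTER_CUBIC))
E
```

```text
(no output)
```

View pics/s5.png

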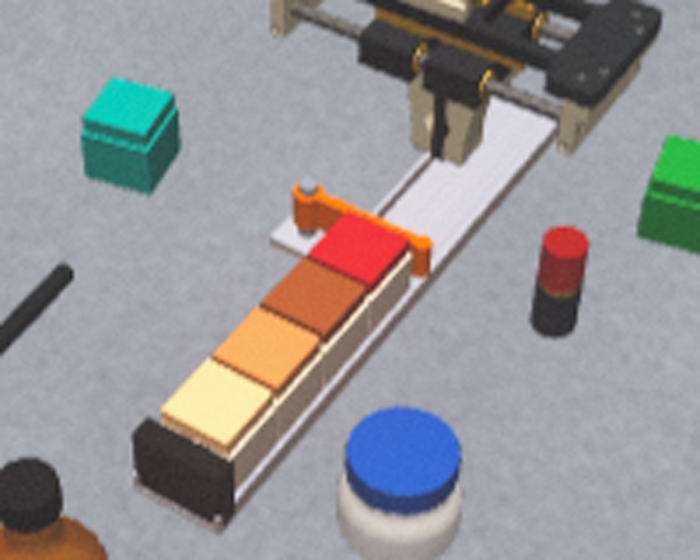

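The gate is square across the channel behind the red pot, the row is home, and the bystanders are where they were. I'll hand the job in.

```bash
python3 -c "
from plant import ctrl
print(ctrl.close_job())"
```

```text
the job is handed in; nothing more can be done
None
```

The four pots are home against the end stop as one touching row and the orange gate is shut behind them; the last picture shows the bystanders in place, and I handed the job in at about 10 s of the 48 s (no verdict came back).

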